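# Find the stamped parts crate and push it to the dispatch line

### The job

One of the two parts crates on the soldering bench is stamped with a white ring on its underside: with a fingertip press down the thumb ledge of the left-hand crate (the robot's left) to tip it up about 50 degrees on its near edge, look, and let it down again, then do the same with the right-hand crate. After both have been tipped, push the stamped crate with your fingers, flat on the bench and never lifted, away from the robot until the middle of its far side stands on the dispatch line, the brown paper tape across the bench. Leave the other crate in its place, tip neither over, and do not disturb the cup, the spool or the small buzzer.

Things in the scene. Friction and masses are not known exactly. Their poses are not given: they have to be found in the camera images.
- stamped_crate: Loose black plastic crate, open on top, 5 green boards fixed inside below the rim. 120 (x) x 110 x 75 mm high, about 0.36 kg. Bottom slopes up to the far side under side skirts; the stamp, a white ring 77 mm across with a bar, is under it, seen only when tipped. Origin: centre of footprint at bench level. x: away from robot, y: left, z: up; starts turned up to 0.25 rad; either crate may be the left one.
- stamped_crate_ledge (a point): On the thumb ledge's top face: crate frame x -77.5, y 0, z 75 mm. The ledge, on the near side, is 90 mm wide, 6 thick, level with the rim, 40 mm out from the wall, nothing under it. Along its outer end a lip 5 mm thick rises 7 mm above it; the lip's outer face is 100 mm from the crate's origin. Pressed down (8 to 18 N) it tips the crate, and meets the bench at about 58 degrees.
- stamped_crate_heel (a point): Middle of the near bottom edge (crate frame x -60 mm, y 0, z 0), the edge about which the crate tips when its ledge is pressed; the ledge then swings down and towards the robot. Let up, the crate falls back level by itself.
- stamped_crate_front (a point): Middle of the far side at bench level, between its two far bottom corners (crate frame x +60 mm, y 0, z 0).
- plain_crate: The other crate, equal to the stamped crate in shape, size, mass, ledge, boards, origin and axes, but its underside is bare.
- plain_crate_ledge (a point): The same ledge point on the plain crate.
- plain_crate_heel (a point): The same near bottom edge point on the plain crate.
- line: dispatch line: strip of brown paper tape flat on the bench beyond the crates, 40 mm wide and 800 mm long, no height. Origin at its centre; x across the tape, away from the robot, y along it.
- cup: bystander: paper cup, 80 mm wide at the rim, 95 mm high, right of the crates; origin under its foot.
- spool: bystander: grey solder spool standing on its flange, 54 mm wide, 40 mm high, left of the crates; origin under it.
- buzzer: bystander: black buzzer, a disc 24 mm wide, 11 mm high, between the two crates' lanes; origin under it.
There are look-alikes about, which are no part of the job. What is shaped like the plain_crate but orange is not meant.

How it is judged:
By the outcome, as a careful person would: the job done as asked, in the order asked, and still so for the second after the job is handed in, with the robot touching nothing.
It also fails if it takes over 72 s, if anything falls off the work surface, if the arm or the gripper's body presses on something with over 40 N, if the wrist force passes 120 N, or if a joint passes its speed limit or range.

### The arm

A 6-joint arm with a two-finger parallel gripper is mounted at the origin on the work surface. World frame = base frame: x ahead of the robot, y to its left, z up, the work surface at z = 0. Lengths are in m, angles in rad, forces in N, time in s.
With the tool pointing down it reaches from about 0.3 to 0.825 m from the base axis. Payload 5.4 kg.
Tool frame: the origin (TCP) lies at the very end of the fingers, on their centre line; the grasp point (between the pads) lies 19 mm behind it; z points along the fingers, x is the direction in which the jaws open and shut, and the axes are right-handed (so a half turn about z gives the same grasp; the last joint's range is limited). The gripper opens to 92 mm and grips with 3 to 60 N. Pads are 20 mm wide; open, the fingers measure 128 mm over their backs; the gripper's body (75 mm by 189 mm) begins 69 mm behind the grasp point.
Start: joints at [1.09, 0.158, 1.597, -0, 1.386, -0.21], TCP at [0.154, 0.554, 0.215] pointing down, gripper open.
Joint ranges: [-2.91, 2.91], [-0.94, 2.29], [0.18, 2.7], [-1.29, 4.43], [0.17, 2.64], [-3, 3]. Speed limits (rad/s): [2.57, 2.57, 3.14, 3.14, 3.14, 3.14].

### API

Orientations are given as a rotation vector (axis times angle).
In Python, from workcell import bot gives the robot as it stands. Calls block until the motion is done:
- bot.goto(position, orientation): joint-space move of the TCP to a pose.
- bot.line_to(position, rot=None, max_speed=0.15): straight line of the TCP; rot=None keeps the orientation; max_speed is the mean speed in m/s.
- bot.set_joints(angles): joint-space move.
- bot.set_gripper(opening, newtons=None): opening from 0.0 (shut) to 1.0 (fully open); newtons is the grip in N (None keeps the last); returns when the fingers have stopped.
- bot.hold(seconds).
- bot.inverse_kinematics(position, orientation): joint angles nearest the present ones, or None.
- bot.read_camera(name): name is "scene" or "side" or "wrist"; returns a dict with "pixels" (420x560x3 uint8, blue, green, red), "fx", "fy", "cx", "cy" (pixels), "R" (3x3) and "t" (3): a world point X has camera coordinates R X + t. Camera axes: x right, y down, z forward; pixel columns grow to the right and rows downward; lengths in m; the calibration is good to about 2 mm. The wrist camera is an equidistant fisheye: a pixel r from the principal point sees the ray r / f radians off the axis. A picture is of the moment at which its call begins. There is no depth.
A pose or a line that the arm cannot do raises bot.MotionError and nothing moves.
- bot.job_done(): hands the job in, once; it reports no verdict.
Readings, each from a call of its own:
- bot.current_clock(): time.
- bot.current_joints(): joint angles.
- bot.current_joint_vel(): joint speeds.
- bot.current_effort(): joint torques, N m.
- bot.current_ee_pos(): TCP position.
- bot.current_tool_rot(): TCP orientation.
- bot.current_contact_force(): force on the tool from outside, world axes, zero at the start.
- bot.current_ft_torque(): the same for the moment, N m.
- bot.current_opening(): opening from 0.0 (shut) to 1.0 (fully open).
Only numpy, scipy, OpenCV 4.12 (cv2) and the standard library are available. Lean on these libraries where they do the work, as an engineer would, in place of code of your own. Each camera call takes 0.05 s, during which the arm holds its last target.

## Working session

There is one attempt and no reset: what is moved stays moved. The work goes in short steps, each a Python script; the robot and the scene stay as the last script left them, time stands still between calls to the robot, and variables do not carry over. Pictures are saved under pics/ and viewed, and the job is handed in when it is done.

```bash
ls; mkdir -p pics
python3 - <<'E'
from workcell import bot
import cv2,numpy as np
for n in ["scene","side","wrist"]:
    d=bot.read_camera(n); cv2.imwrite(f"pics/{n}0.png",d["pixels"])
    print(n,d["fx"],d["fy"],d["cx"],d["cy"],np.round(d["R"],3).tolist(),np.round(d["t"],3), np.round(-d["R"].T@d["t"],3))
print(bot.current_clock(),bot.current_tool_rot())
E
```

```text
pics
scene 478.05211771037307 478.05211771037307 283.21604963211166 212.6053045445891 [[-0.808, 0.59, -0.007], [0.509, 0.691, -0.514], [-0.298, -0.418, -0.858]] [ 0.412 -0.185  1.606] [0.906 0.557 1.285]
side 525.7049705303547 525.7049705303547 275.009568556885 215.680044012437 [[-0.868, -0.497, -0.013], [-0.377, 0.675, -0.634], [0.324, -0.546, -0.773]] [0.388 0.245 1.575] [-0.081  0.887  1.378]
wrist 325.19226210127806 325.19226210127806 278.72419318146007 210.564669548169 [[0.268, 0.964, -0.002], [0.925, -0.256, 0.279], [0.268, -0.076, -0.96]] [-0.574 -0.031  0.391] [0.077 0.574 0.384]
0.15 [ 2.50045593e+00  1.90094137e+00 -2.06214439e-03]
```

View pics/scene0.png

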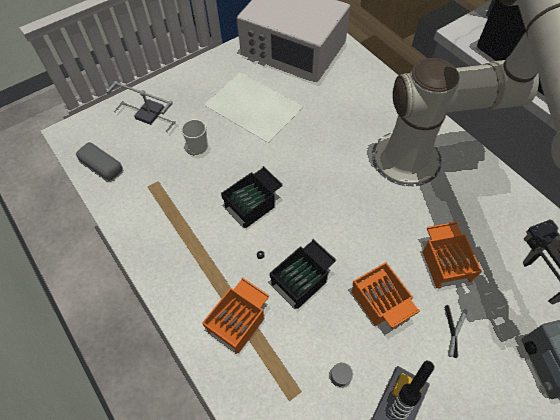

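View pics/side0.png

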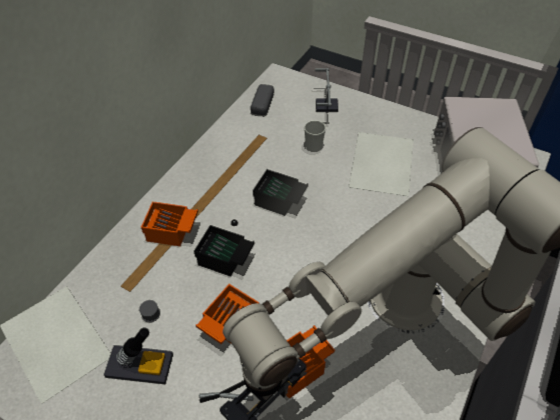

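View pics/wrist0.png

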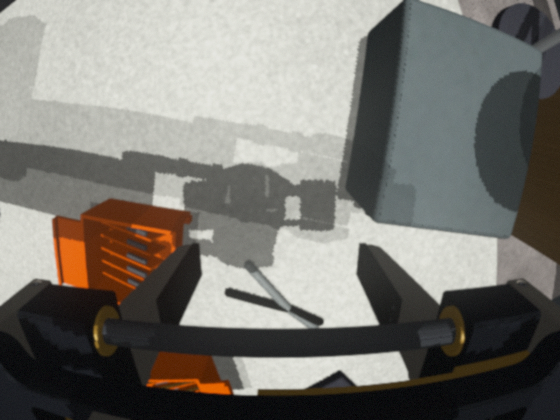

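Scene picture: the two black crates are at (300,275), robot's left, and (250,197), right. The orange look-alikes at (237,315), (383,295) and (452,255) are not meant. The buzzer is at (261,254), the cup (195,137), the spool (341,374), and the tape runs from (155,185) to (293,397). I'll enlarge to confirm and measure.

```bash
cat > h.py <<'E'
import cv2,numpy as np
from workcell import bot
def cast(d,uv,z):
    uv=np.atleast_2d(np.asarray(uv,float)); R=np.array(d["R"]);t=np.array(d["t"]);C=-R.T@t
    r=np.c_[(uv[:,0]-d["cx"])/d["fx"],(uv[:,1]-d["cy"])/d["fy"],np.ones(len(uv))]@R
    return C+r*((z-C[2])/r[:,2])[:,None]
def proj(d,X):
    c=np.atleast_2d(X)@np.array(d["R"]).T+d["t"]
    return np.c_[c[:,0]/c[:,2]*d["fx"]+d["cx"],c[:,1]/c[:,2]*d["fy"]+d["cy"]]
def topdown(d,z,x0,x1,y0,y1,s=1000):
    # rectified view of plane z: columns = y decreasing (robot left at left), rows = x decreasing
    W=int((y1-y0)*s);H=int((x1-x0)*s)
    w=np.array([[x1,y1,z],[x1,y0,z],[x0,y0,z],[x0,y1,z]])
    M=cv2.getPerspectiveTransform(proj(d,w).astype(np.float32),np.float32([[0,0],[W,0],[W,H],[0,H]]))
    return cv2.warpPerspective(d["pixels"],M,(W,H),flags=cv2.INTER_CUBIC)
E
python3 - <<'E'
from h import *
d=bot.read_camera("scene")
s=bot.read_camera("side")
c=d["pixels"][150:360,190:350]; cv2.imwrite("pics/cropA.png",cv2.resize(c,None,fx=3.5,fy=2.8*1.0,interpolation=cv2.INTER_CUBIC) if 0 else cv2.resize(c,None,fx=2.8,fy=2.8,interpolation=cv2.INTER_CUBIC))
cv2.imwrite("pics/top75.png",topdown(d,0.075,0.3,0.85,-.3,.45,1000))
cv2.imwrite("pics/top0.png",topdown(d,0.0,0.3,0.85,-.3,.45,1000))
cv2.imwrite("pics/top75s.png",topdown(s,0.075,0.3,0.85,-.3,.45,1000))
E
```

```text
(no output)
```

View pics/cropA.png

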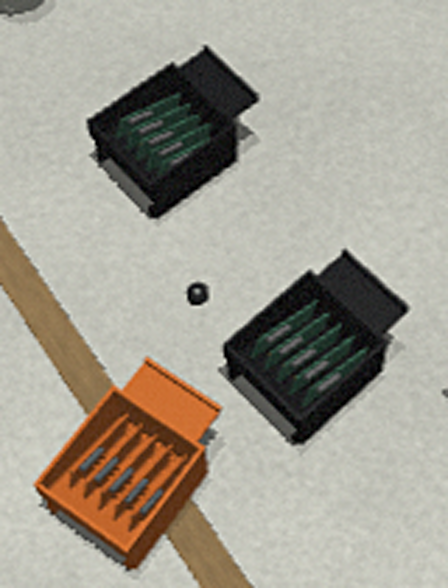

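View pics/top75.png

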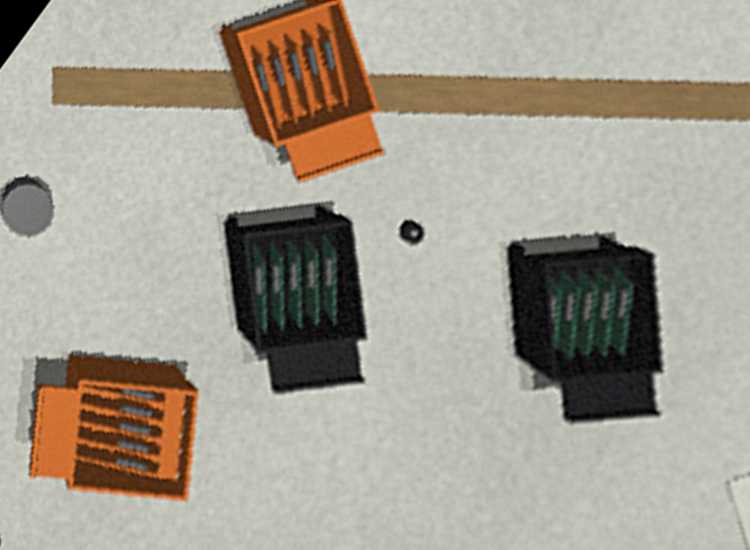

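View pics/top0.png

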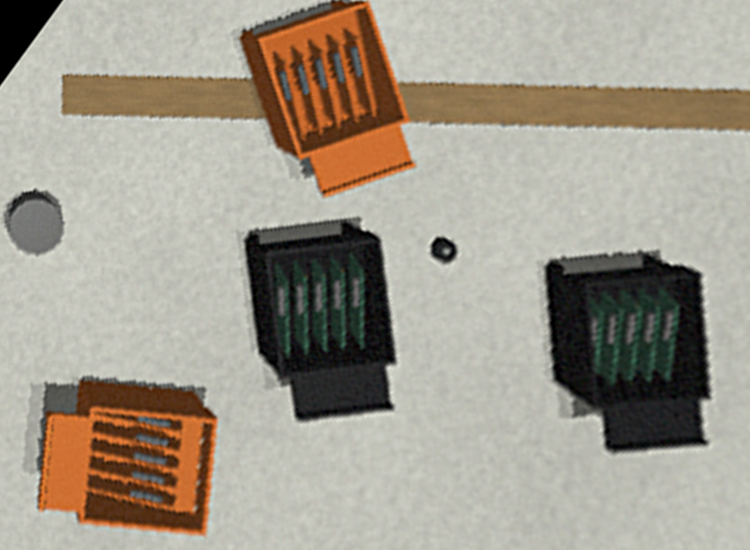

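View pics/top75s.png

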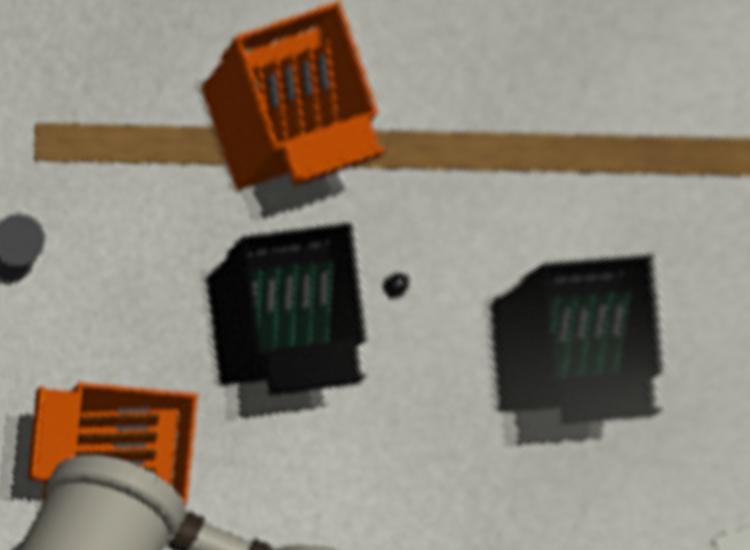

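Run:
```python
from h import *
d=bot.read_camera("scene"); s=bot.read_camera("side")
def pan(xa,ya,name):
    A=topdown(d,.075,xa,xa+.2,ya,ya+.16,2400); B=topdown(s,.075,xa,xa+.2,ya,ya+.16,2400)
    for I in (A,B):
        I[:]=np.clip(I.astype(int)*1.6,0,255)
        for k in range(0,20,2): cv2.putText(I,f"{xa+.2-k*.01:.2f}",(0,int(k*24)+4),0,.3,(0,0,255)); 
        for k in range(0,16,2): cv2.putText(I,f"{ya+.16-k*.01:.2f}",(int(k*24)-8,475),0,.3,(0,0,255)); 
    cv2.imwrite(name,np.hstack([A,B]))
pan(.45,.07,"pics/L.png"); pan(.42,-.22,"pics/R.png")
# tape edges: brown mask in scene, cast to z=0
hsv=cv2.cvtColor(d["pixels"],cv2.COLOR_BGR2HSV)
m=cv2.inRange(hsv,(8,60,60),(22,170,200)); 
X0=topdown(cv2.merge([m,m,m]) is None or {**d,"pixels":m},0,.6,.85,-.4,.4,1000)
for c in range(40,800,60):
    r=np.where(X0[:,c]>128)[0]
    if len(r): print("y",.4-c/1000,"x",.85-r.min()/1000,.85-r.max()/1000)
```

```text
y 0.36000000000000004 x 0.775 0.737
y 0.30000000000000004 x 0.774 0.735
y 0.24000000000000002 x 0.773 0.735
y 0.18000000000000002 x 0.822 0.723
y 0.12 x 0.849 0.722
y 0.0 x 0.766 0.728
y -0.06 x 0.766 0.727
y -0.12 x 0.765 0.725
y -0.17999999999999994 x 0.763 0.725
y -0.24 x 0.761 0.724
y -0.29999999999999993 x 0.759 0.721
y -0.36 x 0.758 0.72
```

View pics/L.png

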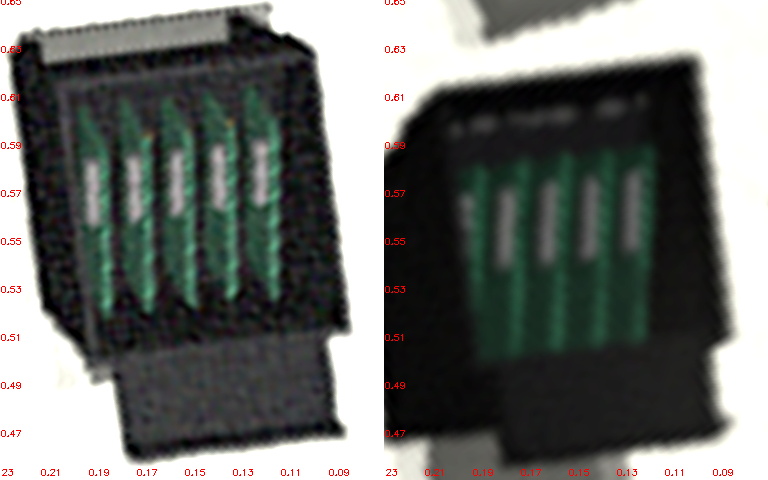

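View pics/R.png

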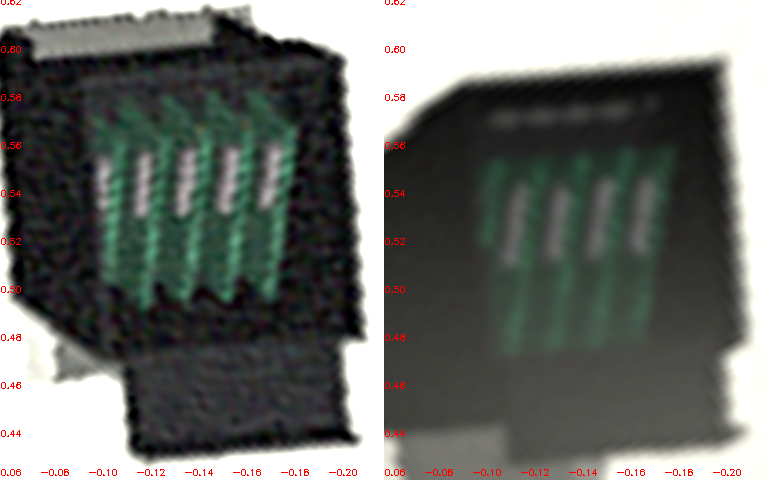

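```bash
cat >> h.py <<'E'
from scipy.spatial.transform import Rotation as Ro
CR={"L":(np.array([.564,.146,0]),.123),"R":(np.array([.534,-.151,0]),.078)}
def axes(psi): return np.array([np.cos(psi),np.sin(psi),0]),np.array([-np.sin(psi),np.cos(psi),0]),np.array([0,0,1.])
def toolrot(psi,phi,sg=1):
    f,l,z=axes(psi); tz=np.sin(phi)*f-np.cos(phi)*z; tx=sg*l
    return Ro.from_matrix(np.c_[tx,np.cross(tz,tx),tz]).as_rotvec()
def tippose(c,psi,th,px=-.0845,pz=.075,dx=0.,phi=None,sg=1,heel=-.06,dphi=0.):
    # fingertip (TCP) at crate point (px,0,pz) after the crate is tipped th about its heel
    f,l,z=axes(psi); a=px-heel; b=pz
    x=a*np.cos(th)-b*np.sin(th); zz=b*np.cos(th)+a*np.sin(th)
    ph=th+dphi if phi is None else phi
    return c+f*(heel+x+dx)+z*zz, toolrot(psi,ph,sg)
E
python3 - <<'E'
from h import *
R0=Ro.from_rotvec(bot.current_tool_rot()).as_matrix();print(R0.round(2).tolist())
for k in CR:
  c,psi=CR[k]
  for sg in (1,-1):
    for th in (0,30,52,54):
      for phd in (0,.5,1):
        p,r=tippose(c,psi,np.radians(th),phi=np.radians(th*phd),sg=sg); q=bot.inverse_kinematics(p,r)
        print(k,sg,th,phd,p.round(3),None if q is None else np.round(q,2))
E
```

```text
[[0.27, 0.96, -0.0], [0.96, -0.27, -0.0], [-0.0, -0.0, -1.0]]
L 1 0 0 [0.48  0.136 0.075] [ 0.03  0.12  1.93 -0.    1.09 -1.66]
L 1 0 0.5 [0.48  0.136 0.075] [ 0.03  0.12  1.93 -0.    1.09 -1.66]
L 1 0 1 [0.48  0.136 0.075] [ 0.03  0.12  1.93 -0.    1.09 -1.66]
L 1 30 0 [0.446 0.131 0.053] [ 0.03  0.07  2.04 -0.    1.03 -1.67]
L 1 30 0.5 [0.446 0.131 0.053] [ 0.   -0.13  2.26  0.05  0.75 -1.72]
L 1 30 1 [0.446 0.131 0.053] [-0.03 -0.31  2.48  0.17  0.45 -1.86]
L 1 52 0 [0.431 0.13  0.027] [ 0.02  0.09  2.09 -0.    0.97 -1.67]
L 1 52 0.5 [0.431 0.13  0.027] [-0.03 -0.24  2.47  0.15  0.47 -1.84]
L 1 52 1 [0.431 0.13  0.027] None
L 1 54 0 [0.43  0.129 0.024] [ 0.02  0.09  2.09 -0.    0.96 -1.67]
L 1 54 0.5 [0.43  0.129 0.024] [-0.03 -0.25  2.49  0.16  0.44 -1.86]
L 1 54 1 [0.43  0.129 0.024] None
L -1 0 0 [0.48  0.136 0.075] [ 0.03  0.12  1.93 -0.    1.09  1.48]
L -1 0 0.5 [0.48  0.136 0.075] [ 0.03  0.12  1.93 -0.    1.09  1.48]
L -1 0 1 [0.48  0.136 0.075] [ 0.03  0.12  1.93 -0.    1.09  1.48]
L -1 30 0 [0.446 0.131 0.053] [ 0.03  0.07  2.04 -0.    1.03  1.47]
L -1 30 0.5 [0.446 0.131
[... 1362 characters left out ...]
5  -0.158  0.075] [-0.59  0.07  1.99  0.    1.08  0.9 ]
R -1 30 0 [ 0.416 -0.16   0.053] [-0.64  0.02  2.09  0.    1.03  0.85]
R -1 30 0.5 [ 0.416 -0.16   0.053] [-0.79 -0.17  2.29  0.26  0.86  0.54]
R -1 30 1 [ 0.416 -0.16   0.053] [-1.   -0.31  2.48  0.65  0.81  0.08]
R -1 52 0 [ 0.4   -0.161  0.027] [-0.66  0.04  2.14  0.    0.97  0.83]
R -1 52 0.5 [ 0.4   -0.161  0.027] [-0.98 -0.24  2.47  0.58  0.77  0.11]
R -1 52 1 [ 0.4   -0.161  0.027] [-1.43 -0.14  2.68  1.2   1.   -0.84]
R -1 54 0 [ 0.399 -0.162  0.024] [-0.67  0.04  2.14  0.    0.96  0.83]
R -1 54 0.5 [ 0.399 -0.162  0.024] [-1.   -0.24  2.49  0.62  0.76  0.07]
R -1 54 1 [ 0.399 -0.162  0.024] [-1.47 -0.08  2.68  1.23  1.03 -0.92]
```

```bash
cat >> h.py <<'E'
PHI=np.radians(25)
def tp(k,thd,po=-.088,phi=PHI):
    """TCP when the crate is tipped thd deg; outer tip edge (crate x=po) bears until th=phi, then the inner edge"""
    c,psi=CR[k]; f,l,z=axes(psi); th=np.radians(thd)
    out=th<=phi; px=po if out else po+.02
    a=px+.06;b=.075
    e=c+f*(-.06+a*np.cos(th)-b*np.sin(th))+z*(b*np.cos(th)+a*np.sin(th))
    u=np.cos(phi)*f+np.sin(phi)*z   # along fingertip depth, inwards
    return e+(.01 if out else -.01)*u, toolrot(psi,phi,-1)
E
python3 - <<'E'
from h import *
for k in "LR":
  for t in (0,10,20,25,30,40,50,55):
    p,r=tp(k,t); q=bot.inverse_kinematics(p,r); print(k,t,p.round(3),None if q is None else np.round(q,2))
  p,r=tp(k,0);q=bot.inverse_kinematics(p+[0,0,.12],r);print(np.round(q,2))
bot.set_gripper(0.0,20)
p,r=tp("L",0); bot.goto(p+[0,0,.12],r)
bot.line_to(p+[0,0,.012],max_speed=.15)
print(bot.current_clock(),bot.current_ee_pos()-p,bot.current_contact_force(),bot.current_opening())
cv2.imwrite("pics/s1.png",bot.read_camera("side")["pixels"]);cv2.imwrite("pics/w1.png",bot.read_camera("wrist")["pixels"])
d=bot.read_camera("scene");cv2.imwrite("pics/c1.png",cv2.resize(d["pixels"][150:350,200:440],None,fx=3,fy=3,interpolation=2))
E
```

```text
L 0 [0.486 0.136 0.079] [-0.   -0.19  2.29  0.09  0.6   1.38]
L 10 [0.473 0.135 0.073] [-0.01 -0.21  2.33  0.1   0.6   1.37]
L 20 [0.462 0.133 0.065] [-0.01 -0.23  2.36  0.1   0.58  1.36]
L 25 [0.457 0.133 0.06 ] [-0.01 -0.24  2.38  0.11  0.57  1.36]
L 30 [0.451 0.132 0.057] [-0.01 -0.25  2.4   0.11  0.56  1.35]
L 40 [0.442 0.131 0.048] [-0.02 -0.26  2.43  0.12  0.55  1.34]
L 50 [0.433 0.13  0.038] [-0.02 -0.26  2.45  0.12  0.52  1.33]
L 55 [0.43  0.129 0.032] [-0.02 -0.25  2.46  0.13  0.5   1.32]
[-0.   -0.38  2.18  0.07  0.91  1.42]
R 0 [ 0.455 -0.157  0.079] [-0.82 -0.22  2.32  0.47  0.82  0.38]
R 10 [ 0.443 -0.158  0.073] [-0.85 -0.24  2.35  0.48  0.82  0.35]
R 20 [ 0.431 -0.159  0.065] [-0.88 -0.25  2.38  0.49  0.82  0.31]
R 25 [ 0.426 -0.159  0.06 ] [-0.89 -0.26  2.39  0.5   0.81  0.29]
R 30 [ 0.421 -0.16   0.057] [-0.91 -0.26  2.41  0.51  0.81  0.27]
R 40 [ 0.411 -0.161  0.048] [-0.94 -0.27  2.43  0.52  0.81  0.23]
R 50 [ 0.403 -0.161  0.038] [-0.96 -0.26  2.45  0.54  0.79  0.18]
R 55 [ 0.399 -0.162  0.032] [-0.97 -0.26  2.46  0.55  0.78  0.16]
[-0.82 -0.42  2.21  0.38  1.1   0.54]
4.4833 [0.00076202 0.00017022 0.01298722] [0.26106091 0.33994921 0.56261261] 0.0032623331318438736
```

View pics/c1.png

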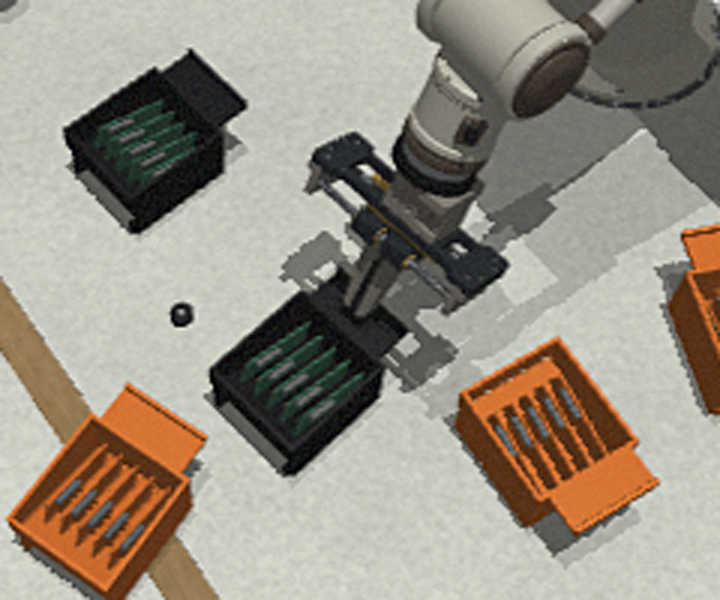

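View pics/s1.png

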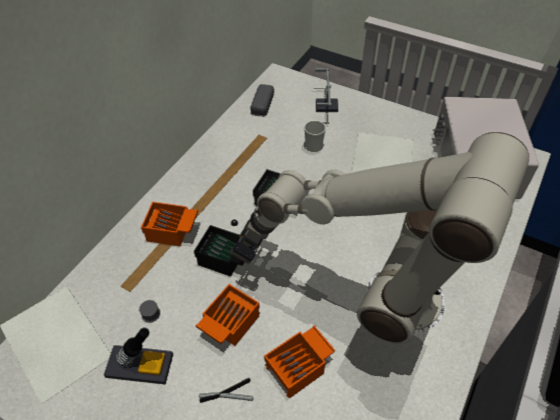

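View pics/w1.png

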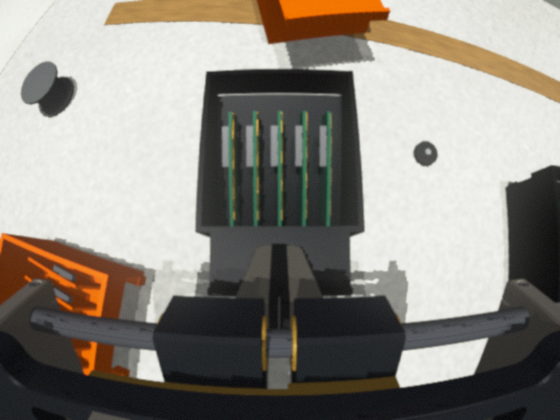

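The crop shows the shut fingertips just above the middle of the left crate's ledge, and the wrist view shows them centred at column 280. I'll tip the left crate now.

```bash
cat >> h.py <<'E'
def tip(k,top=52,tag=""):
    for t in (0,8,16,24,32,40,46,top):
        p,r=tp(k,t); bot.line_to(p,max_speed=.05 if t>0 else .04)
        F=bot.current_contact_force(); print(t,np.round(bot.current_ee_pos()-p,4),F.round(1))
        if np.linalg.norm(F)>35: print("ABORT"); break
    bot.hold(.3)
    for n in("scene","side","wrist"): cv2.imwrite(f"pics/{n}_{tag}.png",bot.read_camera(n)["pixels"])
    print(bot.current_clock())
E
python3 - <<'E'
from h import *
tip("L",52,"tipL")
I=cv2.imread("pics/scene_tipL.png");cv2.imwrite("pics/tipLc.png",cv2.resize(I[190:340,220:400],None,fx=4,fy=4,interpolation=2))
E
```

```text
0 [ 0.0002 -0.     -0.    ] [0.3 0.7 1.8]
8 [-0.0002 -0.0002  0.0001] [0.2 0.4 4.4]
16 [-0.0013 -0.0002 -0.0008] [-2.  -1.8  7. ]
24 [-0.0014 -0.0001 -0.0009] [-3.8 -1.9  6.1]
32 [-0.0013  0.     -0.001 ] [-2.  -1.3  4.2]
40 [-0.0003  0.0001 -0.0003] [-1.1  0.8  3. ]
46 [-0.0003 -0.     -0.0004] [0.2 0.2 1.3]
52 [-0.0005 -0.     -0.0006] [ 0.2 -1.1  0.2]
7.9917
```

View pics/tipLc.png

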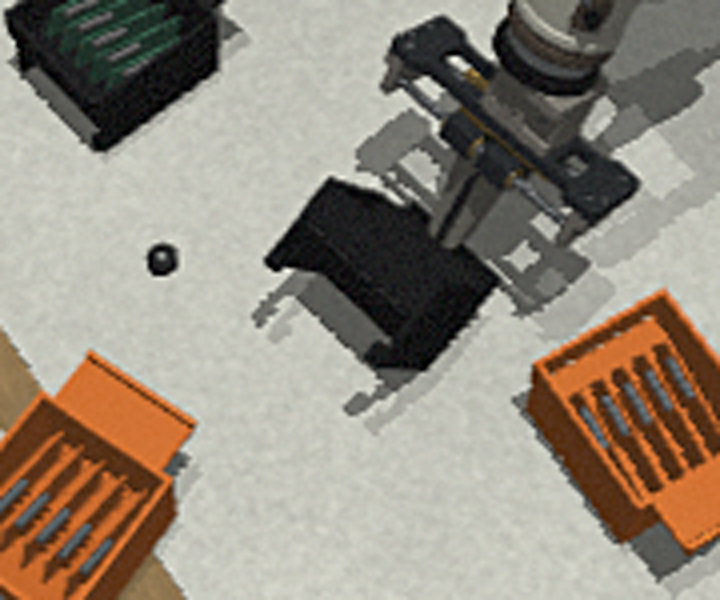

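View pics/side_tipL.png

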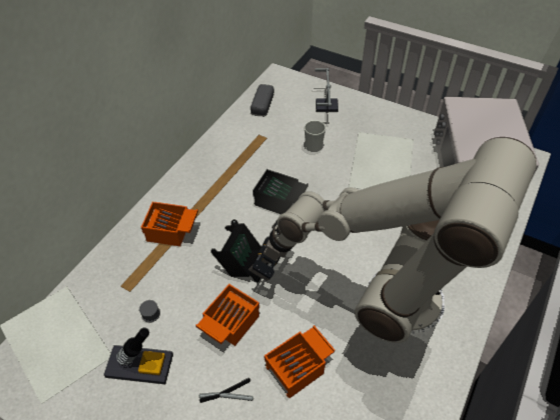

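Run:
```python
import cv2,numpy as np
I=cv2.imread("pics/scene_tipL.png")[225:290,280:350]
J=np.clip(255*(I/255.)**.4,0,255).astype(np.uint8)
cv2.imwrite("pics/tipLg.png",cv2.resize(J,None,fx=9,fy=9,interpolation=2))
```

```text
(no output)
```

View pics/tipLg.png

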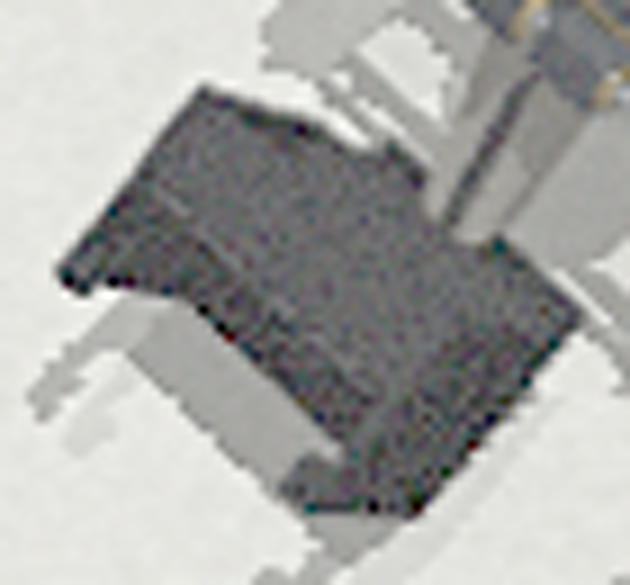

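Left crate tipped: in the enlarged crop the far wall and the dark sloped underside strip below the crease, (200,230)-(360,400), are plain with no white. I'll let it down again.

```bash
cat >> h.py <<'E'
def down(k,top=52):
    for t in (44,36,28,20,12,5,0):
        p,r=tp(k,t); bot.line_to(p,max_speed=.05); print(t,bot.current_contact_force().round(1))
    p,r=tp(k,0); bot.line_to(p+[0,0,.03],max_speed=.08); bot.line_to(p+[0,0,.12],max_speed=.2)
E
python3 - <<'E'
from h import *
down("L")
p,r=tp("R",0); bot.goto(p+[0,0,.12],r)
I=bot.read_camera("scene")
cv2.imwrite("pics/c2.png",cv2.resize(I["pixels"][150:350,200:440],None,fx=3,fy=3,interpolation=2))
bot.line_to(p+[0,0,.015],max_speed=.15)
print(bot.current_clock(),bot.current_contact_force())
cv2.imwrite("pics/w2.png",bot.read_camera("wrist")["pixels"])
E
```

```text
44 [-0.6 -0.4 -0.5]
36 [-0.4 -0.7 -0.6]
28 [-0.6 -0.1 -0.4]
20 [ 0.1  0.5 -0.9]
12 [0.3 0.6 0. ]
5 [-0.2  0.1  0.8]
0 [-0.7 -0.3 -0.7]
13.6 [0.30383956 0.25324678 0.34073478]
```

View pics/c2.png

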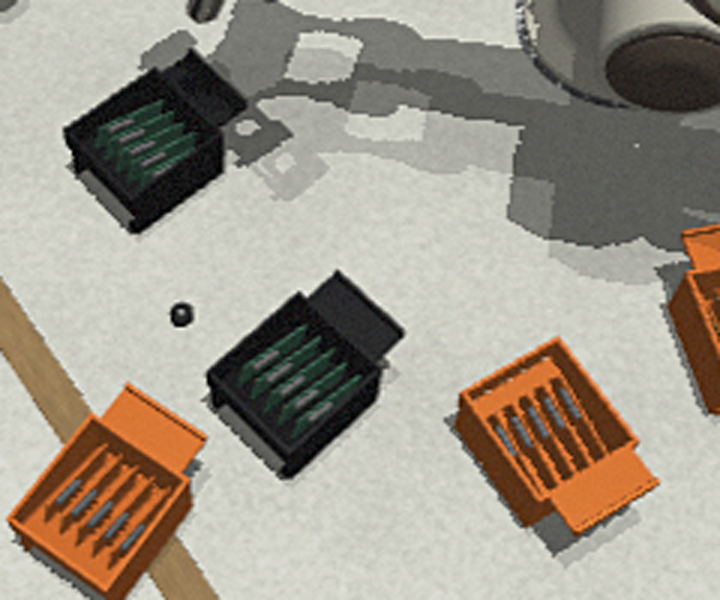

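View pics/w2.png

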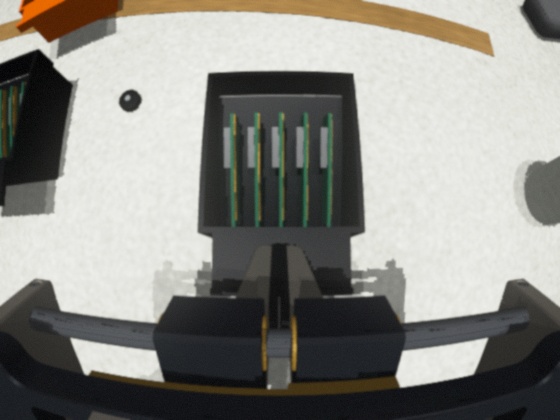

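The left crate is back level, moved about 1 px, and the fingers are centred over the right crate's ledge. Tipping the right crate.

Run:
```python
from h import *
tip("R",52,"tipR")
I=cv2.imread("pics/scene_tipR.png")[145:225,215:315]
J=np.clip(255*(I/255.)**.5,0,255).astype(np.uint8)
cv2.imwrite("pics/tipRg.png",cv2.resize(J,None,fx=7,fy=7,interpolation=2))
```

```text
0 [ 0.0001 -0.0001 -0.    ] [-0.6  0.3  2. ]
8 [-0.0001 -0.0006  0.0003] [0.7 0.3 4. ]
16 [-0.0003 -0.0006  0.0002] [-2.5  0.4  8.9]
24 [-0.0007 -0.0005 -0.0001] [-5.3 -0.3  8.1]
32 [-0.0006 -0.0005 -0.0002] [-2.8 -1.   5.8]
40 [-0.0006  0.0003 -0.0005] [-2.2  0.1  3.9]
46 [-0.0003  0.0004 -0.0004] [-0.8 -0.5  1.9]
52 [-0.0003  0.0004 -0.0005] [ 0.5 -0.1  1. ]
17.0833
```

View pics/tipRg.png

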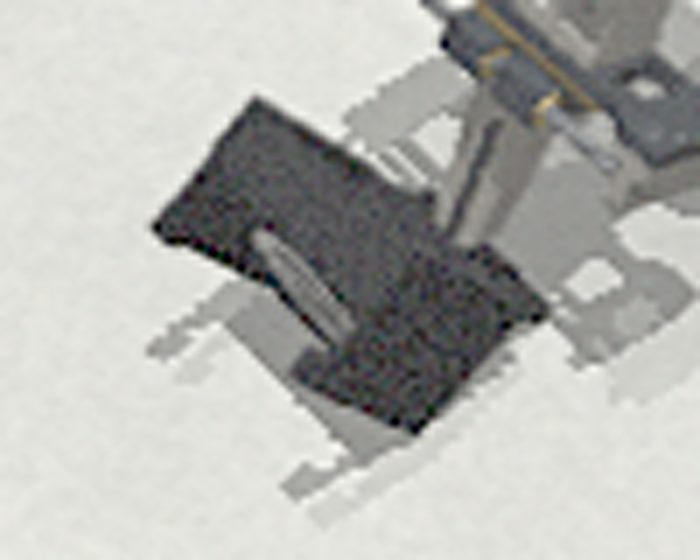

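The right crate's crop shows the pale ring as a thin ellipse at (300,285) under its far edge, which the left crate lacked. The right crate is the stamped one and its lane to the tape is clear. I'll let it down and re-measure.

Run:
```python
from h import *
down("R")
c,psi=CR["R"]; f,l,z=axes(psi)
rot=toolrot(psi,0,-1)
P=c-f*.135; 
bot.set_gripper(.5,20)
bot.goto(P+[0,0,.20],rot)
print(bot.current_clock())
d=bot.read_camera("scene"); s=bot.read_camera("side")
def pan(xa,ya,name):
    A=topdown(d,.075,xa,xa+.2,ya,ya+.16,2400); B=topdown(s,.075,xa,xa+.2,ya,ya+.16,2400)
    for I in (A,B): I[:]=np.clip(I.astype(int)*1.6,0,255)
    cv2.imwrite(name,np.hstack([A,B]))
pan(.42,-.22,"pics/R2.png"); pan(.45,.07,"pics/L2.png")
cv2.imwrite("pics/sc3.png",d["pixels"])
```

```text
44 [-0.2 -0.2  0.1]
36 [-0.7 -0.7 -0.8]
28 [-0.1  0.6  0.2]
20 [-0.1  0.3 -0.6]
12 [ 0.1 -0.4  0.8]
5 [-0.4 -0.1 -0.8]
0 [ 0.6 -0.1  1. ]
21.9083
```

View pics/R2.png

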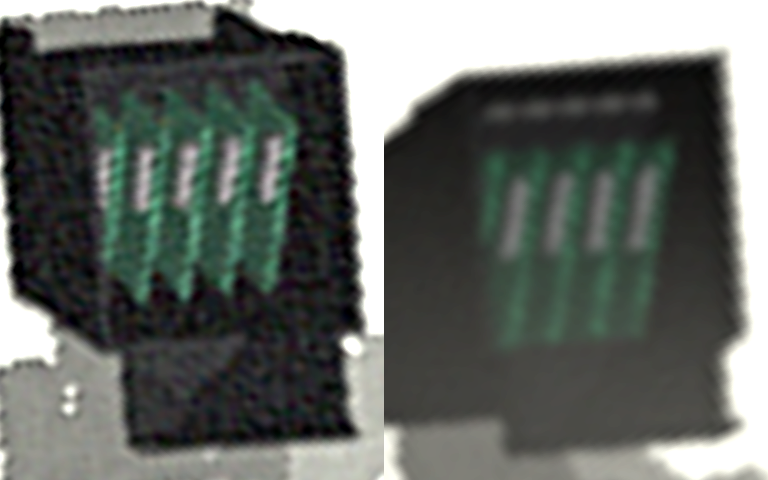

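View pics/sc3.png

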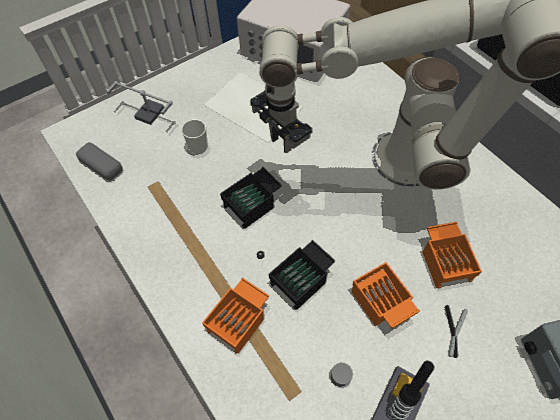

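View pics/L2.png

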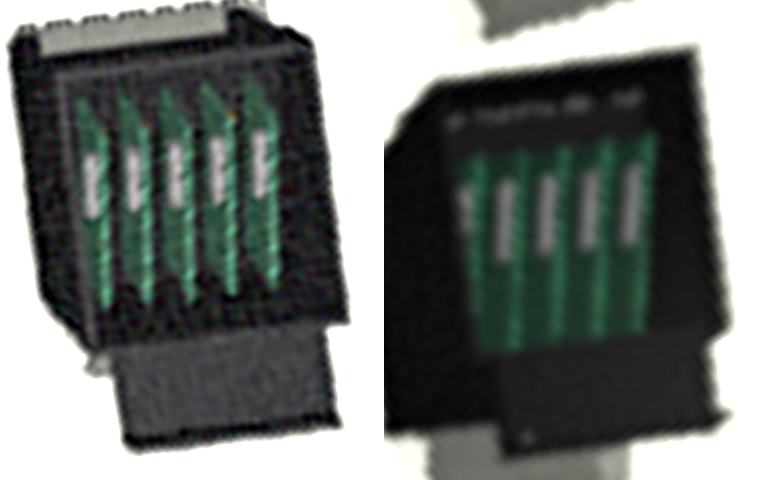

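```bash
cat >> h.py <<'E'
def panel(xa,ya,name):
    d=bot.read_camera("scene"); s=bot.read_camera("side")
    A=topdown(d,.075,xa,xa+.2,ya,ya+.16,2400); B=topdown(s,.075,xa,xa+.2,ya,ya+.16,2400)
    for I in (A,B): I[:]=np.clip(I.astype(int)*1.6,0,255)
    cv2.imwrite(name,np.hstack([A,B])); return d,s
E
python3 - <<'E'
from h import *
c=np.array([.538,-.151,0]);psi=.078; f,l,z=axes(psi); H=z*.055
bot.line_to(c-f*.138+H,max_speed=.15)
bot.line_to(c-f*.114+H,max_speed=.06); print(bot.current_contact_force().round(1))
for q in (.03,.08,.13):
    bot.line_to(c+f*(-.110+q)+H,max_speed=.06); print(q,bot.current_ee_pos().round(4),bot.current_contact_force().round(1))
bot.hold(.2)
d,s=panel(.55,-.20,"pics/R3.png"); cv2.imwrite("pics/sc4.png",d["pixels"]); print(bot.current_clock())
E
```

```text
[-0.6 -0.5 -0.5]
0.03 [ 0.4587 -0.1573  0.0551] [-0.  -0.4  0.7]
0.08 [ 0.5084 -0.1533  0.0551] [-0.2  0.6 -0.8]
0.13 [ 0.5583 -0.1495  0.0551] [0.1 0.5 0.8]
26.6583
```

View pics/R3.png

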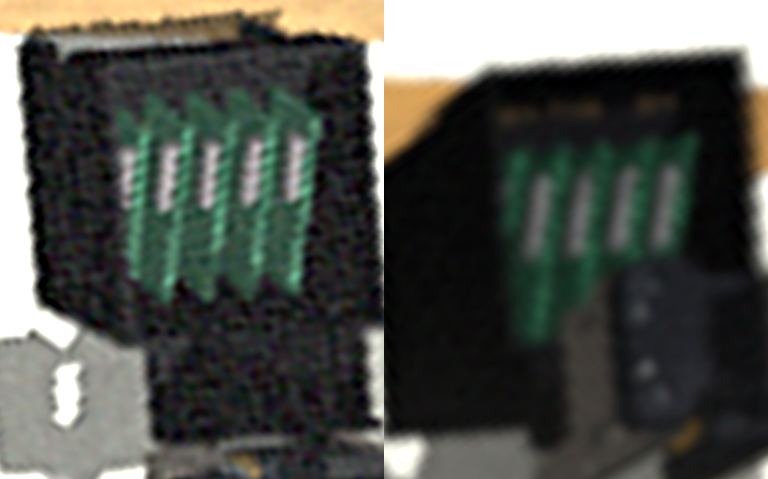

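View pics/sc4.png

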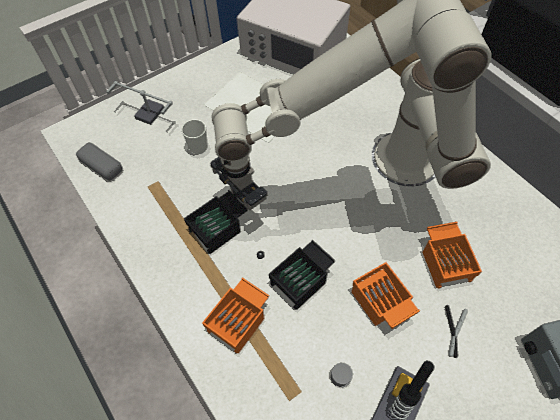

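Run:
```python
from h import *
for n in ("scene","side"):
    d=bot.read_camera(n); hsv=cv2.cvtColor(d["pixels"],cv2.COLOR_BGR2HSV)
    m=cv2.inRange(hsv,(8,60,60),(22,170,200)); T=topdown({**d,"pixels":m},0,.6,.85,-.4,.4,1000)
    ys=[];xs=[]
    for c in range(30,790,5):
        r=np.where(T[:,c]>128)[0]
        if 34<len(r)<44 and r.max()-r.min()<44: ys.append(.4-(c+.5)/1000); xs.append(.85-(r.min()+r.max()+1)/2000)
    k=np.polyfit(ys,xs,1); print(n,len(ys),k,np.polyval(k,-.136))
c=np.array([.538,-.151,0]);psi=.078; f,l,z=axes(psi); H=z*.055
bot.line_to(c+f*(-.110+.1485)+H,max_speed=.04); bot.hold(.2)
print(bot.current_ee_pos().round(4))
bot.line_to(c+f*(-.110+.1185)+H,max_speed=.08)
bot.line_to(c+f*(-.110+.1085)+z*.25,max_speed=.2)
bot.hold(.2)
d,s=panel(.57,-.20,"pics/R4.png"); cv2.imwrite("pics/sc5.png",d["pixels"])
B=topdown(d,0,.6,.8,-.25,.03,2500); C=topdown(s,0,.6,.8,-.25,.03,2500)
cv2.imwrite("pics/z0.png",np.vstack([B,C])[:, :700][:1000:2,::1] if 0 else cv2.resize(np.vstack([B,C]),None,fx=.6,fy=.6)); print(bot.current_clock())
```

```text
scene 117 [0.0228455  0.74713684] 0.7440298489708308
side 70 [0.02106775 0.74542396] 0.742558742930782
[ 0.5765 -0.148   0.0551]
29.525
```

View pics/R4.png

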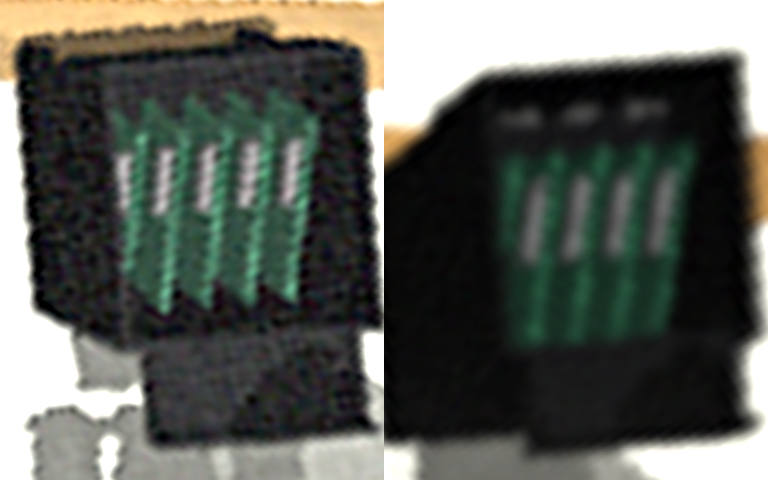

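View pics/z0.png

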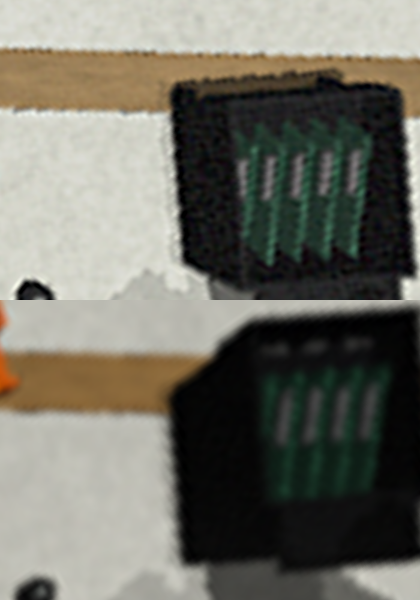

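View pics/sc5.png

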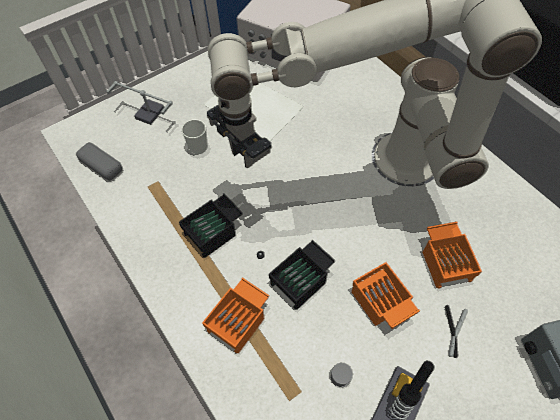

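The far-left bottom corner sits at x≈0.741 and the far-right at x≈0.748–0.753. That puts the middle of the far side at about 0.744–0.747 against the tape centre at 0.743–0.744. The cup (195,137), spool (341,374) and buzzer (261,254) are unmoved, and the left crate is level at (301,275). I'll hand it in.

Run:
```python
from h import *
print(bot.current_contact_force().round(1),bot.current_clock()); bot.job_done()
```

```text
[ 0.6  0.1 -0.1] 29.525
the job is handed in; nothing more can be done
```

I tipped both crates and pushed the stamped one, the right-hand crate, up to the tape, then handed the job in at 29.5 s of the 72 s limit.

- **Tipping:** I tipped the left crate first, then the right, each to a commanded 52° by pressing its thumb ledge, and let each down again. The left crate's underside was bare; the right one showed the white ring as a thin ellipse.
- **Push:** I pushed the right crate flat with two fingers on the lip of its ledge, then pulled the robot clear.
- **Position on the line:** The last views put the middle of the far side at x ≈ 0.744–0.747 m. The tape's centre there is x ≈ 0.743–0.744 m, so it is about 0–4 mm past the centre and well within the 40 mm tape.
- **Bystanders:** The cup, spool and buzzer appear at the same pixels as at the start. Nothing tipped over.
- **Left crate moved slightly:** It slid about 4 mm away from the robot while being tipped and is standing level.
- **Camera disagreement:** The scene and side cameras differed by about 1.5–4 mm on the tape and the crate corner.

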